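# Crack the desiccator lid and hold it ajar

## Robot

A 6-joint arm with a two-finger parallel gripper is mounted at the origin on the work surface. World frame = base frame: x ahead of the robot, y to its left, z up, the work surface at z = 0. Lengths are in m, angles in rad, forces in N, time in s.
With the tool pointing down it reaches from about 0.275 to 0.875 m from the base axis. Payload 12.5 kg.
Tool frame: the origin (TCP) lies midway between the tips of the shut fingers; the grasp point (between the pads) lies 19 mm behind it; x points along the fingers, y is the direction in which the jaws open and shut, and the axes are right-handed (so a half turn about x gives the same grasp; the last joint's range is limited). The gripper opens to 85 mm and grips with 20 to 120 N. Pads are 22 mm wide; open, the fingers measure 114 mm over their backs; the gripper's body (76 mm by 85 mm) begins 54 mm behind the grasp point. The pads swing forward as they close: fully open they stand 13 mm farther back than shut.
Start: joints at [1.237, 0.351, 1.652, -0, 1.139, -0.085], TCP at [0.135, 0.533, 0.231] pointing down, gripper open.
Joint ranges: [-2.75, 2.75], [-0.79, 2.1], [0.01, 2.65], [-1.57, 4.71], [0.07, 3.14], [-2.87, 2.87]. Speed limits (rad/s): [2.22, 2.22, 2.79, 3.14, 3.14, 3.14].

## Interface

Orientations are given as a unit quaternion [w, x, y, z].
In Python, from bench import manip gives the robot as it stands.
- The arm moves only by the tool servo_tool, never from a script. Its argument "motion" is a list of rows, each a list of 7 numbers: the shift along the tool's x, y, z in units of 40 mm (1.0 is 40 mm), then the turn, a rotation vector about the tool's x, y, z in units of 6 degrees (1.0 is 6 degrees), then the finger opening in mm, from 0 to 85.4. In form: [[dx, dy, dz, wx, wy, wz, hand], ...]. A call has 1 to 5 rows; each row shifts and turns the pose as measured when the row begins, along the tool's axes as they then stand; what a row does not reach is not made up. A row lasts 1/12 s, in which the tool goes at most 41.7 mm and 7.16 degrees, less where a joint would pass 70% of its speed; a pose out of reach is approached as far as the arm can. A call is refused whole if a number of a shift passes 1 or a number of a turn 1, either way. A call with a gripper value outside its range is refused whole. The fingers move at their own pace and stop on an object; "squeeze" is the grip in N (left out, the last holds). Time passes only in rows, so rows that do not move let the fingers close. It gives the time, the measured TCP pose, the force and the opening at its end, in the units of the state.
- manip.observe(): the state, without advancing time (a new reading comes with each control period).
- manip.read_camera(name): name is "side" or "top" or "wrist"; returns a dict with "img" (400x640x3 uint8, red, green, blue), "range_z" (400x640 float32, m along the optical axis (not along the pixel's ray), 0 where there is no reading), "vertical_fov" (degrees; the focal length in pixels is half the picture's height over the tangent of half this angle, whatever the lens; pixels are square), "cx", "cy" (the principal point, pixels), "extrinsics" (4x4, takes a point from camera to world coordinates); the wrist camera has in their place "hand_eye" (4x4, takes a point from camera to tool coordinates, whose origin is the TCP and whose axes are the tool frame's). Camera axes: x right, y down, z forward; pixel columns grow to the right and rows downward; lengths in m; the calibration is good to about 2 mm. A picture is of the moment at which its call begins: read the wrist's pose just before it.
- manip.close_job(): hands the job in, once; it reports no verdict.
Trained networks look in a picture, given as the dict that the camera call returned (one of the last four; its "shot" number tells which), for a name from the list of things; names that differ only in an ending like _2 or _b are one class to them, and where a whole thing is asked for, a point or a joint stands for the part that bears it (a point fixed in the world has none). Each returns a list of dicts, best first, with "score" (0 to 1); they miss things now and then, are a little off and sometimes report something else, mostly with a low value. They report only what shows in the picture. A call takes as long as a camera call. They do not tell look-alikes from the thing itself.
- manip.look_for(picture, name): "point" ([column, row] as shares, 0 to 1, of the picture: columns of its width, rows of its height, amid what is visible of it).
- manip.trace(picture, name): "mask" (400x640 bool, what is visible of it) and "point" ([column, row] as shares, 0 to 1, of the picture: columns of its width, rows of its height, amid what is visible of it).
- manip.mark_of(picture, name): "point" ([column, row] as shares, 0 to 1, of the picture: columns of its width, rows of its height: a listed point, or the origin of a listed thing).
The state is a dict: "t": time; "joints": joint angles; "joint_vel": joint speeds; "tau": joint torques, N m; "tcp_pos": TCP position; "tcp_rot": TCP orientation; "force": force on the tool from outside, world axes, zero at the start; "wrist_torque": the same for the moment, N m; "opening": finger opening in m.
Only numpy, scipy, OpenCV 4.12 (cv2) and the standard library are available. Lean on these libraries where they do the work, as an engineer would, in place of code of your own. Each camera call takes 0.05 s, during which the arm holds its last target.

## Task

Swing both red-pegged retaining arms well clear of the blue lid of the drying canister, then take the lid by its white handle, break it free of its sticky seal and hold it level over the mouth, open by about 20 mm all round, so the moisture probe can be slipped in. Never raise the lid more than 40 mm, and leave the jar, the cup and the tray where they stand. Finish while still holding the lid there: do not put it down or let go.

Things in the scene. Friction and masses are not known exactly. Their poses are not given: they have to be found in the camera images.
- canister: Round stainless drying canister, 140 mm outside diameter, 12 mm wall, fixed to the table on a dark base plate (170 mm along its x, 260 mm along its y, 10 mm thick). Origin: under its centre, on the table. z up. A steel clamp post (20 mm diameter, top 112 mm above the table) stands on the plate at y = +100 mm and another at y = -100 mm.
- rim (a point): Centre of the canister's mouth, at the rim, 100 mm above the table; axes as the canister's. A ring of sprung rubber just below the rim grips the lid's plug: pulling the shut lid straight up meets a peak of roughly 14 to 20 N within the first 5 mm, then suddenly gives, leaving only the lid's weight; the plug is clear of the rim above 14 mm of lift.
- lid: Blue disc lid, 144 mm diameter, 8 mm thick, about 0.25 kg, loose; a plug of 100 mm diameter reaches 14 mm below it into the canister. Origin: centre of the underside of the disc, which rests on the rim when shut; z up, x and y as the canister's.
- handle (a point): Centre of the white grip bar on top of the lid, 40 mm above the lid's origin. The bar is 56 mm long along the lid's y, 14 mm thick along its x, 20 mm tall (its top 50 mm above the lid's origin, a gap of 22 mm under it between two end posts). Pinch it across its thickness from above.
- clamp_left (a joint): Angle of the dark steel retaining arm on the post at the canister's +y, turning about the post's upright axis: 0 points to the lid's centre, over the lid; it grows as the arm swings towards the canister's -x, stop at 1.65 rad. It starts between 0 and 0.35, is over the lid until about 0.95, moves with about 2 N at the peg and stays where it is left.
- peg_left (a point): Red upright peg of the left arm, 12 mm diameter, 42 mm from the pivot axis; this point is on its axis 148.5 mm above the table. The peg rises from the arm's top (121 mm above the table) to 163.5 mm. The arm is 14 mm wide and 8 mm thick, its underside 4.5 mm above the lid's top.
- clamp_right (a joint): The same for the arm on the post at the canister's -y: 0 points to the lid's centre, it grows as the arm swings towards the canister's -x, stop at 1.65 rad.
- peg_right (a point): Red upright peg of the right arm, as peg_left.
- jar: White closed plastic jar, 56 mm diameter, 85 mm tall, a bystander; origin under its centre.
- cup: Steel cup, 72 mm diameter, 75 mm tall, a bystander; origin under its centre.
- tray: Small grey open parts tray 130 x 100 x 35 mm, a bystander; origin under its centre.
Things that resemble listed ones, but are neither listed nor needed, are in the scene too. There is more than one size of the lid; the job needs the middle-sized.

How it is judged:
On the way, in this order (a step that is already met when the one before it is completed fails the run):
1. both retaining arms are swung clear of the lid, which is still seated (value of joint each of clamp_left, clamp_right above 1 rad and z of lid in the frame of rim below 0.003 m), for 0.2 s.
2. the lid, held by the fingers, has broken free of the seal (z of lid in the frame of rim above 0.009 m and contact force between the fingers and lid above 1 N), for 0.1 s.
At the end, for the whole second after the job is handed in: The lid is held still in the fingers, its underside 14 to 30 mm above the rim, within 15 mm of centred over the mouth, level within 0.12 rad, touching nothing of the canister, with both retaining arms still swung clear (over 0.95 rad) (z of lid in the frame of rim between 0.014 and 0.03 m and horizontal distance between lid and rim below 0.015 m and angle between lid's own z axis and vertical below 0.12 rad and linear speed of lid below 0.02 m/s and contact force between the fingers and lid above 1 N and contact force between lid and canister below 0.3 N and value of joint each of clamp_left, clamp_right above 0.95 rad); the arm keeps its last pose, push and grip.
It fails at once if the lid is raised more than 45 mm above the rim (z of lid in the frame of rim above 0.045 m).
It fails at once if the jar, cup or tray is moved more than 30 mm or tipped (distance of any of jar, cup, tray from where it was at the start of the episode above 0.03 m or angle between any of jar, cup's own z axis and vertical above 0.5 rad).
It also fails if it takes over 54 s, if anything falls off the work surface, if the arm or the gripper's body presses on something with over 40 N, if the wrist force passes 120 N, or if a joint passes its speed limit or range.

## Working session

There is one attempt and no reset: what is moved stays moved. The work goes in short steps, Python scripts to look and compute and a tool call to move; the robot and the scene stay as the last step left them, time stands still between calls to the robot, and variables do not carry over. Pictures are saved under pics/ and viewed, and the job is handed in when it is done.

Besides the shell and the picture viewer there is one more tool, called after "Emit:" as name([rows], argument=value, ...), one row to a line, values as JSON. servo_tool: Moves the arm, as the interface text tells. Its arguments: {"type":"object","properties":{"motion":{"type":"array"},"squeeze":{"type":"number"}},"required":["motion"]}

```bash
mkdir -p pics; ls
cat > h.py <<'E'
import numpy as np, cv2
from bench import manip
from scipy.spatial.transform import Rotation as R
def T_tcp(s):
    q=s['tcp_rot'];T=np.eye(4);T[:3,:3]=R.from_quat([q[1],q[2],q[3],q[0]]).as_matrix();T[:3,3]=s['tcp_pos'];return T
def f(p): return 200/np.tan(np.radians(p['vertical_fov'])/2)
def ext(p,s=None): return p['extrinsics'] if 'extrinsics' in p else T_tcp(s)@p['hand_eye']
def world(p,u,v,s=None,z=None):
    F=f(p);E=np.array(ext(p,s));d=np.stack([(np.asarray(u,float)-p['cx'])/F,(np.asarray(v,float)-p['cy'])/F,np.ones_like(np.asarray(u,float))],-1)
    if z is None:
        r=p['range_z'][np.round(v).astype(int),np.round(u).astype(int)]
        return (d*np.asarray(r)[...,None])@E[:3,:3].T+E[:3,3]
    w=d@E[:3,:3].T; k=(z-E[2,3])/w[...,2]; return w*k[...,None]+E[:3,3]
def save(p,n): cv2.imwrite('pics/'+n,p['img'][:,:,::-1])
E
python3 - <<'E'
from h import *
print(manip.observe())
for n in ['top','side']:
    p=manip.read_camera(n);save(p,n+'0.png')
    print(n,p['vertical_fov'],p['cx'],p['cy'],np.round(p['extrinsics'],3).tolist())
    for k in ['lid','handle','canister','rim','peg_left','peg_right','jar','cup','tray']:
        try:
            for d in manip.mark_of(p,k)[:3]:
                u=d['point'][0]*640;v=d['point'][1]*400
                print(k,round(d['score'],2),round(u),round(v),np.round(world(p,np.array(u-.5),np.array(v-.5)),3))
        except Exception as e: print(k,e)
E
```

```text
pics
{'t': 0.0, 'joints': array([ 1.23739323e+00,  3.51240784e-01,  1.65244800e+00,  2.43625027e-05,
        1.13911593e+00, -8.45769144e-02]), 'joint_vel': array([-5.32829170e-04,  1.69330822e-03, -4.23868927e-04, -2.43816031e-04,
       -4.17673298e-04,  2.89640384e-05]), 'tau': array([ 1.76442500e-03, -5.06084919e+01, -2.91407543e+01, -2.51958284e-05,
        4.39125593e-03, -1.88086483e-05]), 'tcp_pos': array([0.13529008, 0.53274384, 0.23074685]), 'tcp_rot': array([ 0.70154418,  0.08733255,  0.7017373 , -0.08816771]), 'force': array([ 0.50072751, -0.1749167 , -0.06513051]), 'wrist_torque': array([ 0.00679552, -0.02041521,  0.00625759]), 'opening': 0.08511870805044594}
top 47.74701993574024 321.95929094325567 204.48358568238245 [[0.013, -0.994, 0.105, 0.44], [-1.0, -0.012, 0.013, 0.025], [-0.011, -0.105, -0.994, 1.271], [0.0, 0.0, 0.0, 1.0]]
lid 0.71 356 147 [ 0.74  -0.051  0.011]
lid 0.61 326 217 [0.527 0.03  0.149]
handle 0.97 358 145 [ 0.738 -0.055  0.045]
handle 0.89 223 280 [0.366 0.296 0.081]
handle 0.84 329 214 [0.536 0.023 0.15 ]
rim 0.74 417 233 [ 0.498 -0.222  0.006]
peg
[... 249 characters left out ...]
4602347124 [[-0.779, -0.455, 0.432, 0.228], [-0.627, 0.579, -0.52, 0.413], [-0.013, -0.676, -0.737, 0.675], [0.0, 0.0, 0.0, 1.0]]
lid 0.97 281 181 [ 0.739 -0.054  0.017]
lid 0.89 322 215 [0.536 0.032 0.108]
lid 0.86 305 396 [0.364 0.295 0.028]
handle 0.91 282 172 [ 0.739 -0.06   0.043]
handle 0.9 325 202 [0.529 0.033 0.15 ]
handle 0.75 306 388 [0.357 0.295 0.084]
canister 0.68 329 246 [0.486 0.074 0.091]
canister 0.55 215 263 [0.657 0.224 0.049]
peg_left 0.79 303 215 [0.54  0.085 0.154]
peg_left 0.18 354 194 [ 0.503 -0.028  0.141]
peg_right 0.68 356 186 [ 0.588 -0.173 -0.   ]
jar 0.59 333 186 [ 0.616 -0.11   0.03 ]
cup 0.59 219 263 [0.652 0.22  0.048]
tray 0.75 399 188 [ 0.497 -0.232  0.003]
```

View pics/top0.png

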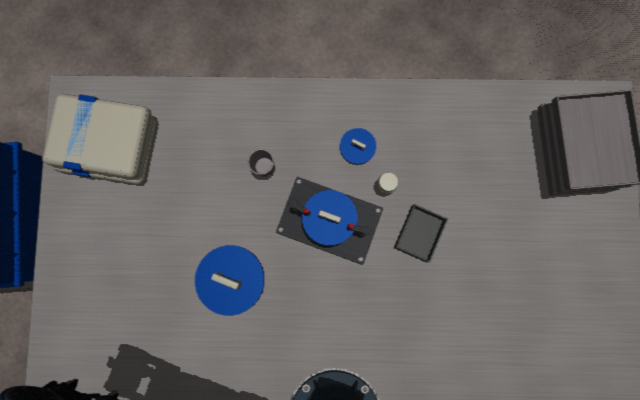

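View pics/side0.png

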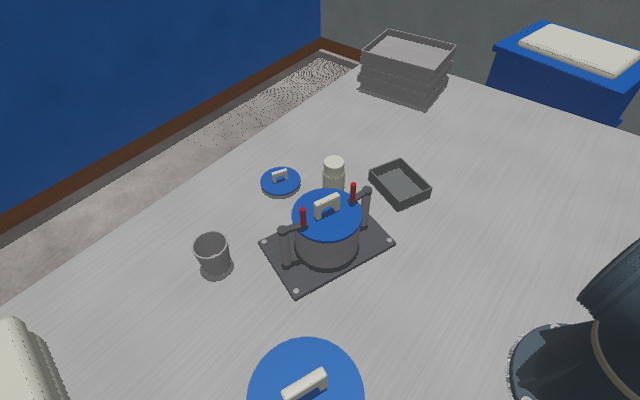

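Run:
```python
from h import *
p=manip.read_camera('top')
c=p['img'][150:280,250:410,::-1];cv2.imwrite('pics/topcrop.png',cv2.resize(c,None,fx=5,fy=4.6,interpolation=cv2.INTER_CUBIC)[:600,:800])
np.savez('top.npz',**{k:v for k,v in p.items()})
# heights
V,U=np.mgrid[0:400,0:640]
W=world(p,U,V);img=p['img'].astype(int)
ok=p['range_z']>0
near=ok&(np.hypot(W[...,0]-.53,W[...,1]-.03)<.16)
blue=near&(img[...,2]>img[...,0]+40)&(W[...,2]>.08)
print('blue',blue.sum(),W[blue].mean(0),W[blue].min(0),W[blue].max(0))
red=near&(img[...,0]>img[...,1]+60)&(img[...,0]>img[...,2]+60)&(W[...,2]>.1)
n,l=cv2.connectedComponents(red.astype(np.uint8))
for i in range(1,n):
    m=l==i;print('red',m.sum(),U[m].mean(),V[m].mean(),np.median(W[m],0))
pl=near&(W[...,2]<.03)&(W[...,2]>.006)
print('z plate',np.median(W[pl],0))
```

```text
blue 2172 [0.52930948 0.02161546 0.10755203] [ 0.46009584 -0.04864668  0.0999191 ] [0.60067986 0.09120327 0.15035367]
red 16 305.5625 210.625 [0.54046133 0.07953601 0.16336839]
red 15 350.6666666666667 225.73333333333332 [ 0.50403951 -0.0325522   0.16231698]
z plate [0.51648917 0.01444487 0.00986173]
```

View pics/topcrop.png

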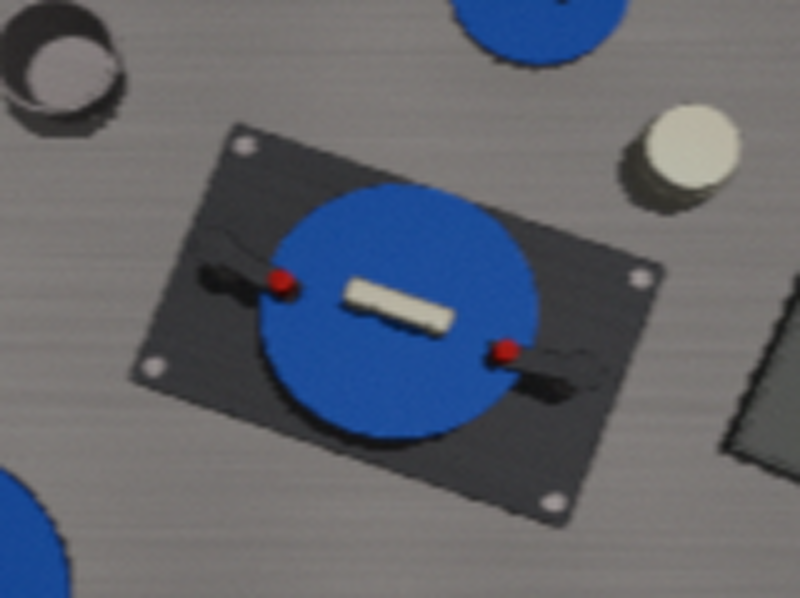

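Run:
```python
from h import *
from scipy.optimize import least_squares
p=dict(np.load('top.npz'))
p2=manip.read_camera('side')
for nm,p in [('top',p),('side',p2)]:
    V,U=np.mgrid[0:400,0:640]
    W=world(p,U,V);img=p['img'].astype(int);ok=p['range_z']>0
    near=ok&(np.hypot(W[...,0]-.53,W[...,1]-.022)<.2)
    blue=near&(img[...,2]>img[...,0]+40)&(W[...,2]>.1)&(W[...,2]<.115)
    c=cv2.minEnclosingCircle(W[blue][:,:2].astype(np.float32));print(nm,'lid circle',c)
    pl=near&(W[...,2]<.016)&(W[...,2]>.006)
    rc=cv2.minAreaRect(W[pl][:,:2].astype(np.float32));print('plate',rc)
    h=near&(W[...,2]>.143)&(W[...,2]<.156)&(img.min(-1)>120)
    print('handle',cv2.minAreaRect(W[h][:,:2].astype(np.float32)),W[h].mean(0))
    dk=near&(W[...,2]>.105)&(W[...,2]<.126)&(img.max(-1)<90)
    n,l=cv2.connectedComponents(dk.astype(np.uint8),connectivity=8)
    for i in range(1,n):
        m=l==i
        if m.sum()>5: print('dark',m.sum(),W[m].mean(0),cv2.minAreaRect(W[m][:,:2].astype(np.float32)))
    red=near&(img[...,0]>img[...,1]+60)&(img[...,0]>img[...,2]+60)&(W[...,2]>.125)
    n,l=cv2.connectedComponents(red.astype(np.uint8))
    for i in range(1,n):
        m=l==i;print('red',m.sum(),W[m].mean(0),W[m][:,2].max())
```

```text
top lid circle ((0.529768705368042, 0.021814526990056038), 0.07203108072280884)
plate ((0.5267640352249146, 0.022877946496009827), (0.38131842017173767, 0.36333733797073364), 11.58913803100586)
handle ((0.5299111604690552, 0.02072725258767605), (0.05272134393453598, 0.011799183674156666), 70.17304992675781) [0.52977162 0.02062413 0.14956769]
dark 121 [0.55429253 0.10325228 0.12012687] ((0.5514336228370667, 0.10003302991390228), (0.059828076511621475, 0.018974337726831436), 54.39061737060547)
dark 24 [0.52197194 0.02276502 0.1081626 ] ((0.5213997960090637, 0.02145569585263729), (0.044029101729393005, 0.004106292966753244), 69.43206024169922)
dark 118 [ 0.49806042 -0.05911359  0.12010025] ((0.4980352818965912, -0.05299058556556702), (0.05726464465260506, 0.018945511430501938), 82.92668914794922)
red 16 [0.54047805 0.07944192 0.16237635] 0.1685300995482939
red 14 [ 0.50467237 -0.03146451  0.16214202] 0.1648859850649751
side lid circle ((0.5315525531768799, 0.021566737443208694), 0.07311425358057022)
plate ((0.5734691619873047, -0.029383584856987), (0.33042633533477783, 0.2821166217327118), 70.75055694580078)
handle ((0.53211909532547, 0.022541377693414688), (0.05451305955648422, 0.013451246544718742), 70.15510559082031) [0.53161087 0.02315389 0.14931401]
dark 76 [ 0.49928361 -0.04668742  0.11728783] ((0.4983769357204437, -0.049381937831640244), (0.05801413953304291, 0.011498373001813889), 68.50923156738281)
dark 101 [0.55166426 0.10526285 0.11654122] ((0.5505669116973877, 0.10304799675941467), (0.059995509684085846, 0.010389186441898346), 59.61076354980469)
red 21 [ 0.50740571 -0.03045062  0.16284211] 0.16449415792534416
red 22 [0.54296159 0.08089651 0.16272412] 0.16451599230085434
```

The three blue lids in the top view are the small one at (356,147) and the large one at (230,280), both lying on the table, and the one at (329,217). The last has a measured radius of 72 mm, sits on the canister and is flanked by the two red-pegged arms, so it is the middle-sized one. The crop confirms this.

Both arms are already slightly turned towards the robot side, so canister -x points towards world (-0.94, 0.34).

```bash
cat >> h.py <<'E'
C=np.array([.5307,.0217]); A=np.radians(70.15)
YC=np.array([np.cos(A),np.sin(A)]); XC=np.array([YC[1],-YC[0]])
def can(x,y,z): return np.r_[C+x*XC+y*YC,z]
def incan(w): d=np.asarray(w)[:2]-C; return np.array([d@XC,d@YC,w[2]])
def plan(t):
    s=manip.observe();T=T_tcp(s)
    # target rot: tool x down, tool y along +-XC
    best=None
    for sg in (1,-1):
        y=np.r_[sg*XC,0];x=np.array([0,0,-1.]);M=np.stack([x,y,np.cross(x,y)],1)
        rv=R.from_matrix(T[:3,:3].T@M).as_rotvec()
        if best is None or np.linalg.norm(rv)<np.linalg.norm(best[0]): best=(rv,M)
    d=np.asarray(t)-T[:3,3]
    print('t',round(s['t'],2),'tcp can(mm)',np.round(incan(T[:3,3])*1e3,1),'turn6deg',np.round(np.degrees(best[0])/6,2),'shift40 now',np.round(T[:3,:3].T@d/.04,2),'shift40 after turn',np.round(best[1].T@d/.04,2),'F',np.round(s['force'],1),'open',round(s['opening']*1e3,1))
E
python3 - <<'E'
from h import *
plan(can(.03,.060,.20)); s=manip.observe();print(np.round(T_tcp(s),3), incan([.5417,.0802,0]),incan([.506,-.031,0]))
E
```

```text
t 1.1 tcp can(mm) [-545.4  346.7  231.3] turn6deg [-14.07  -0.    -0.  ] shift40 now [ 0.78 -8.54 13.62] shift40 after turn [  0.78 -14.39  -7.17] F [ 0.1 -0.2 -0.6] open 85.2
[[-0.     0.246  0.969  0.135]
 [-0.     0.969 -0.246  0.533]
 [-1.    -0.    -0.     0.231]
 [ 0.     0.     0.     1.   ]] [-0.00951776  0.05875936  0.        ] [-0.00533769 -0.05795592  0.        ]
```

Emit:
servo_tool([
  [0, 0, 0, -1, 0, 0, 0],
  [0, 0, 0, -1, 0, 0, 0],
  [0, 0, 0, -1, 0, 0, 0],
  [0, 0, 0, -1, 0, 0, 0],
  [0, 0, 0, -1, 0, 0, 0],
], squeeze=40)

```text
t: 1.52
tcp_pos: [0.1354, 0.5331, 0.2313]
tcp_rot: [0.699, -0.103, 0.7, 0.103]
force: [0.6, 0.3, -0.4]
opening: 0.0256
```

Emit:
servo_tool([
  [0, 0, 0, -1, 0, 0, 0],
  [0, 0, 0, -1, 0, 0, 0],
  [0, 0, 0, -1, 0, 0, 0],
  [0, 0, 0, -1, 0, 0, 0],
  [0, 0, 0, -1, 0, 0, 0],
])

```text
t: 1.93
tcp_pos: [0.1354, 0.5331, 0.2313]
tcp_rot: [0.645, -0.29, 0.645, 0.29]
force: [-1.2, -0.8, 0.0]
opening: 0.0002
```

Emit:
servo_tool([
  [0, 0, 0, -1, 0, 0, 0],
  [0, 0, 0, -1, 0, 0, 0],
  [0, 0, 0, -1, 0, 0, 0],
  [0, 0, 0, -1, 0, 0, 0],
  [0, 0, 0, -0.5, 0, 0, 0],
])

```text
t: 2.35
tcp_pos: [0.1354, 0.533, 0.2313]
tcp_rot: [0.553, -0.44, 0.553, 0.44]
force: [-0.4, 0.3, 0.4]
opening: 0.0004
```

Run:
```python
from h import *
plan(can(.03,.060,.20)); s=manip.observe();print(np.round(s['joints'],2))
```

```text
t 2.35 tcp can(mm) [-545.5  346.7  231.3] turn6deg [ 1.14 -0.   -0.  ] shift40 now [  0.78 -13.43  -8.83] shift40 after turn [  0.78 -14.39  -7.17] F [-0.4  0.3  0.4] open 0.4
[ 1.24  0.35  1.65  0.    1.14 -1.68]
```

Emit:
servo_tool([
  [0, 0, 0, 1, 0, 0, 0],
  [0, 0, 0, 1, 0, 0, 0],
  [0, 0, 0, 1, 0, 0, 0],
  [0, 0, 0, 1, 0, 0, 0],
  [0, 0, 0, 1, 0, 0, 0],
])

```text
t: 2.77
tcp_pos: [0.1354, 0.5331, 0.2313]
tcp_rot: [0.65, -0.278, 0.65, 0.278]
force: [-0.6, 0.5, 0.5]
opening: 0.0004
```

Emit:
servo_tool([
  [0, 0, 0, 1, 0, 0, 0],
  [0, 0, 0, 1, 0, 0, 0],
  [0, 0, 0, 1, 0, 0, 0],
  [0, 0, 0, 1, 0, 0, 0],
  [0, 0, 0, 1, 0, 0, 0],
])

```text
t: 3.18
tcp_pos: [0.1354, 0.5331, 0.2313]
tcp_rot: [0.701, -0.091, 0.701, 0.091]
force: [0.2, 0.4, 0.6]
opening: 0.0004
```

Emit:
servo_tool([
  [0, 0, 0, 1, 0, 0, 0],
  [0, 0, 0, 1, 0, 0, 0],
  [0, 0, 0, 1, 0, 0, 0],
  [0, 0, 0, 1, 0, 0, 0],
  [0, 0, 0, 1, 0, 0, 0],
])

```text
t: 3.6
tcp_pos: [0.1354, 0.533, 0.2313]
tcp_rot: [0.7, 0.103, 0.699, -0.103]
force: [0.5, -0.5, 0.2]
opening: -0.0002
```

Emit:
servo_tool([
  [0, 0, 0, 1, 0, 0, 0],
  [0, 0, 0, 1, 0, 0, 0],
  [0, 0, 0, 1, 0, 0, 0],
  [0, 0, 0, 1, 0, 0, 0],
  [0, 0, 0, 1, 0, 0, 0],
])

```text
t: 4.02
tcp_pos: [0.1354, 0.5331, 0.2313]
tcp_rot: [0.645, 0.29, 0.645, -0.29]
force: [1.2, 0.2, 0.4]
opening: -0.0004
```

Emit:
servo_tool([
  [0, 0, 0, 1, 0, 0, 0],
  [0, 0, 0, 1, 0, 0, 0],
  [0, 0, 0, 1, 0, 0, 0],
  [0, 0, 0, 1, 0, 0, 0],
  [0, 0, 0, 1, 0, 0, 0],
])

```text
t: 4.43
tcp_pos: [0.1354, 0.5331, 0.2313]
tcp_rot: [0.542, 0.454, 0.542, -0.454]
force: [-0.2, 0.0, 0.5]
opening: 0.0003
```

Emit:
servo_tool([
  [0, 0, 0, 1, 0, 0, 0],
  [0, 0, 0, 1, 0, 0, 0],
  [0, 0, 0, 1, 0, 0, 0],
  [0, 0, 0, 1, 0, 0, 0],
])

```text
t: 4.77
tcp_pos: [0.1354, 0.5331, 0.2313]
tcp_rot: [-0.429, -0.562, -0.429, 0.562]
force: [0.4, 0.8, -0.6]
opening: -0.0
```

Run:
```python
from h import *
plan(can(.03,.060,.20)); s=manip.observe();print(np.round(s['joints'],2))
```

```text
t 4.77 tcp can(mm) [-545.5  346.7  231.3] turn6deg [0.78 0.   0.  ] shift40 now [ 0.78 13.76  8.31] shift40 after turn [ 0.78 14.39  7.17] F [ 0.4  0.8 -0.6] open -0.0
[1.24 0.35 1.65 0.   1.14 1.5 ]
```

Emit:
servo_tool([
  [0, 0, 0, 0.75, 0, 0, 0],
  [0, 0, 0, 0, 0, 0, 0],
  [0, 0.88, 0.44, 0, 0, 0, 0],
  [0, 0.88, 0.44, 0, 0, 0, 0],
  [0, 0.88, 0.44, 0, 0, 0, 0],
])

```text
t: 5.18
tcp_pos: [0.2148, 0.4487, 0.2308]
tcp_rot: [0.408, 0.577, 0.41, -0.577]
force: [1.2, -0.3, 0.5]
opening: 0.0
```

Emit:
servo_tool([
  [0, 0.88, 0.44, 0, 0, 0, 0],
  [0, 0.88, 0.44, 0, 0, 0, 0],
  [0, 0.88, 0.44, 0, 0, 0, 0],
  [0, 0.88, 0.44, 0, 0, 0, 0],
  [0, 0.88, 0.44, 0, 0, 0, 0],
])

```text
t: 5.6
tcp_pos: [0.3572, 0.3011, 0.2312]
tcp_rot: [0.414, 0.574, 0.415, -0.572]
force: [1.0, 0.4, 0.2]
opening: -0.0003
```

Run:
```python
from h import *
plan(can(.03,.060,.20)); s=manip.observe();print(np.round(s['joints'],2))
```

```text
t 5.6 tcp can(mm) [-258.1  203.9  231.2] turn6deg [ 0.27 -0.03  0.  ] shift40 now [0.77 7.1  3.8 ] shift40 after turn [0.78 7.2  3.6 ] F [1.  0.4 0.2] open -0.3
[0.6  0.2  1.86 0.   1.08 0.92]
```

Emit:
servo_tool([
  [0, 0.88, 0.44, 0.1, 0, 0, 0],
  [0, 0.88, 0.44, 0.1, 0, 0, 0],
  [0, 0.88, 0.44, 0, 0, 0, 0],
  [0, 0.88, 0.44, 0, 0, 0, 0],
  [0, 0.88, 0.44, 0, 0, 0, 0],
])

```text
t: 6.02
tcp_pos: [0.5014, 0.1524, 0.2322]
tcp_rot: [0.412, 0.576, 0.413, -0.572]
force: [0.5, 0.9, -0.7]
opening: -0.0
```

Emit:
servo_tool([
  [0, 0.88, 0.44, 0, 0, 0, 0],
  [0, 0.88, 0.44, 0, 0, 0, 0],
  [0, 0.88, 0.44, 0, 0, 0, 0],
  [0, 0.1, 0.05, 0, 0, 0, 0],
])

```text
t: 6.35
tcp_pos: [0.5948, 0.0557, 0.2322]
tcp_rot: [0.415, 0.575, 0.415, -0.57]
force: [0.7, 0.2, 0.2]
opening: 0.0005
```

Run:
```python
from h import *
plan(can(.03,.058,.130))
s=manip.observe();p=manip.read_camera('wrist');save(p,'w1.png')
V,U=np.mgrid[0:400,0:640]
W=world(p,U,V,s);img=p['img'].astype(int);ok=p['range_z']>0
near=ok&(np.hypot(W[...,0]-.53,W[...,1]-.022)<.2)
h=near&(W[...,2]>.143)&(W[...,2]<.156)&(img.min(-1)>120)
if h.sum()>10: print('handle',cv2.minAreaRect(W[h][:,:2].astype(np.float32)),W[h].mean(0))
red=near&(img[...,0]>img[...,1]+60)&(img[...,0]>img[...,2]+60)&(W[...,2]>.125)
n,l=cv2.connectedComponents(red.astype(np.uint8))
for i in range(1,n):
    m=l==i
    if m.sum()>20:
        w=W[m].mean(0);print('red',m.sum(),w,incan(w)*1e3)
```

```text
t 6.35 tcp can(mm) [ 48.8  53.8 232.2] turn6deg [ 0.3  -0.05 -0.04] shift40 now [ 2.55 -0.48 -0.11] shift40 after turn [ 2.56 -0.47 -0.11] F [0.7 0.2 0.2] open 0.5
handle ((0.5318494439125061, 0.01700473204255104), (0.04521280899643898, 0.013128847815096378), 70.10712432861328) [0.52866134 0.00688496 0.14894412]
red 295 [0.54660238 0.08192891 0.15478745] [ -5.49372485  62.05019126 154.78744714]
```

View pics/w1.png

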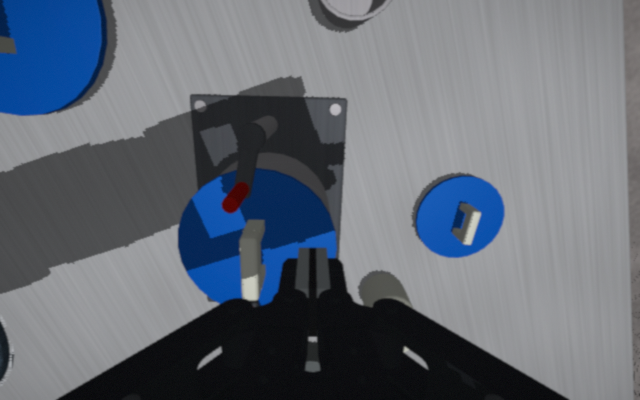

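The wrist view shows the left peg at (237,197) with the handle just below it, and the shut fingers at (313,270), clear on the +x side. I'll lower beside the peg.

Emit:
servo_tool([
  [0, -0.48, -0.1, 0.28, 0, 0, 0],
  [0.8, 0, 0, 0, 0, 0, 0],
  [0.8, 0, 0, 0, 0, 0, 0],
  [0.8, 0, 0, 0, 0, 0, 0],
  [0, 0, 0, 0, 0, 0, 0],
])

```text
t: 6.82
tcp_pos: [0.5758, 0.0694, 0.1348]
tcp_rot: [0.41, 0.58, 0.409, -0.573]
force: [-1.4, 0.8, -0.9]
opening: 0.0001
```

Run:
```python
from h import *
plan(can(.03,.058,.130))
```

```text
t 6.82 tcp can(mm) [ 26.2  60.1 134.8] turn6deg [ 0.1  -0.08 -0.06] shift40 now [0.12 0.09 0.06] shift40 after turn [0.12 0.09 0.05] F [-1.4  0.8 -0.9] open 0.1
```

Emit:
servo_tool([
  [0, -0.4, 0.05, 0, 0, 0, 0],
  [0, -0.25, 0, 0, 0, 0, 0],
  [0, -0.2, -0.1, 0, 0, 0, 0],
  [0, -0.2, -0.1, 0, 0, 0, 0],
  [0, 0, 0, 0, 0, 0, 0],
])

```text
t: 7.23
tcp_pos: [0.5381, 0.0924, 0.1395]
tcp_rot: [0.413, 0.581, 0.41, -0.569]
force: [0.2, -0.3, -0.2]
opening: 0.0001
```

```bash
cat >> h.py <<'E'
def arms(n=None):
    for nm in ['top','side']:
        p=manip.read_camera(nm)
        if n: save(p,n+nm+'.png')
        V,U=np.mgrid[0:400,0:640];W=world(p,U,V);img=p['img'].astype(int)
        near=(p['range_z']>0)&(np.hypot(W[...,0]-.53,W[...,1]-.022)<.2)
        red=near&(img[...,0]>img[...,1]+50)&(img[...,0]>img[...,2]+50)&(W[...,2]>.122)&(W[...,2]<.17)
        k,l=cv2.connectedComponents(red.astype(np.uint8))
        for i in range(1,k):
            m=l==i
            if m.sum()>5:
                c=incan(W[m].mean(0));a=np.arctan2(-c[0],.1-abs(c[1]));print(nm,m.sum(),np.round(c*1e3,1),'L' if c[1]>0 else 'R','angle',round(a,2))
E
python3 - <<'E'
from h import *
plan(can(-.012,.072,.130));arms()
E
```

```text
t 7.23 tcp can(mm) [-17.1  69.1 139.5] turn6deg [ 0.17 -0.1  -0.13] shift40 now [ 0.24  0.12 -0.07] shift40 after turn [ 0.24  0.13 -0.07] F [ 0.2 -0.3 -0.2] open 0.1
top 18 [ -6.3 -59.5 159.8] R angle 0.16
side 83 [ -6.3 -56.  147.6] R angle 0.14
side 99 [-38.4  81.  147.2] L angle 1.11
```

Emit:
servo_tool([
  [0.2, 0.1, 0.35, 0.15, -0.1, -0.1, 0],
  [0, -0.5, 0, 0, 0, 0, 0],
  [0, 0, 0, 0, 0, 0, 0],
  [0, 0, -0.3, 0, 0, 0, 0],
  [0, 0, -0.25, 0, 0, 0, 0],
])

```text
t: 7.75
tcp_pos: [0.5267, 0.101, 0.1312]
tcp_rot: [-0.406, -0.578, -0.405, 0.58]
force: [-1.2, -2.7, -0.2]
opening: -0.0003
```

Run:
```python
from h import *
plan(can(-.038,.076,.130));arms()
```

```text
t 7.75 tcp can(mm) [-30.6  73.3 131.2] turn6deg [-0.03  0.03  0.  ] shift40 now [ 0.03 -0.18 -0.07] shift40 after turn [ 0.03 -0.18 -0.07] F [-1.2 -2.7 -0.2] open -0.3
top 17 [ -6.6 -59.8 161.1] R angle 0.16
side 84 [ -6.6 -55.8 147.7] R angle 0.15
side 102 [-42.9  92.4 146.9] L angle 1.39
```

Emit:
servo_tool([
  [0, 0, 0.15, 0, 0, 0, 0],
  [-0.8, 0, 0, 0, 0, 0, 0],
  [-0.7, 0, 0, 0, 0, 0, 0],
  [0, 0.5, 0.85, 0, 0, 0, 0],
  [0, 0.5, 0.85, 0, 0, 0, 0],
])

```text
t: 8.27
tcp_pos: [0.5408, 0.0215, 0.1931]
tcp_rot: [-0.409, -0.577, -0.408, 0.577]
force: [0.3, 0.5, 0.1]
opening: -0.0002
```

Emit:
servo_tool([
  [0, 0.4, 0.8, 0, 0, 0, 0],
  [0, 0.1, 0.5, 0, 0, 0, 0],
  [0, 0, 0, 0, 0, 0, 0],
])

```text
t: 8.52
tcp_pos: [0.5444, -0.0426, 0.1948]
tcp_rot: [0.41, 0.579, 0.406, -0.576]
force: [-0.3, 0.8, 0.8]
opening: -0.0
```

Run:
```python
from h import *
plan(can(.028,-.060,.130))
```

```text
t 8.52 tcp can(mm) [ 34.7 -55.8 194.8] turn6deg [ 0.05  0.   -0.06] shift40 now [ 1.62 -0.18  0.1 ] shift40 after turn [ 1.62 -0.17  0.1 ] F [-0.3  0.8  0.8] open -0.0
```

Emit:
servo_tool([
  [0.8, -0.1, 0.1, 0, 0, 0, 0],
  [0.75, 0, 0, 0, 0, 0, 0],
  [0, 0, 0, 0, 0, 0, 0],
])

```text
t: 8.77
tcp_pos: [0.5414, -0.0474, 0.133]
tcp_rot: [0.41, 0.581, 0.404, -0.575]
force: [-0.4, 0.0, -0.7]
opening: 0.0004
```

Emit:
servo_tool([
  [0, -0.4, 0, 0, 0, 0, 0],
  [0, -0.25, 0, 0, 0, 0, 0],
  [0.05, -0.2, 0.1, 0, 0, 0, 0],
  [0.05, -0.2, 0.1, 0, 0, 0, 0],
  [0, 0, 0, 0, 0, 0, 0],
])

```text
t: 9.18
tcp_pos: [0.5011, -0.04, 0.1327]
tcp_rot: [0.413, 0.583, 0.402, -0.573]
force: [0.2, -0.0, 0.4]
opening: 0.0004
```

Run:
```python
from h import *
plan(can(-.015,-.070,.130));arms('r')
```

```text
t 9.18 tcp can(mm) [ -6.9 -68.1 132.7] turn6deg [ 0.04 -0.02 -0.2 ] shift40 now [ 0.06 -0.2   0.05] shift40 after turn [ 0.07 -0.2   0.05] F [ 0.2 -0.   0.4] open 0.4
top 19 [-42.5  88.5 160.2] L angle 1.31
side 81 [-30.1 -66.6 146.6] R angle 0.73
side 94 [-42.9  92.  147.9] L angle 1.39
```

Emit:
servo_tool([
  [0, -0.25, 0.1, 0, 0, -0.2, 0],
  [0, 0, 0, 0, 0, 0, 0],
  [0, 0.1, -0.4, 0, 0, 0, 0],
  [0, -0.6, 0, 0, 0, 0, 0],
  [0, 0, 0, 0, 0, 0, 0],
])

```text
t: 9.7
tcp_pos: [0.4789, -0.0195, 0.1344]
tcp_rot: [0.408, 0.579, 0.407, -0.577]
force: [-0.7, -0.8, 0.3]
opening: -0.0
```

Run:
```python
from h import *
plan(can(-.038,-.076,.130));arms()
```

```text
t 9.7 tcp can(mm) [-34.7 -56.4 134.4] turn6deg [ 0.04 -0.02 -0.03] shift40 now [ 0.11 -0.08  0.49] shift40 after turn [ 0.11 -0.08  0.49] F [-0.7 -0.8  0.3] open -0.0
top 20 [-42.5  88.9 160. ] L angle 1.31
side 36 [-37.3 -75.1 133.5] R angle 0.98
side 96 [-43.1  92.1 148. ] L angle 1.39
```

Emit:
servo_tool([
  [0, -0.05, 0.25, 0, 0, 0, 0],
  [0, 0, 0.22, 0, 0, 0, 0],
  [0, 0, 0.05, 0, 0, 0, 0],
  [0, 0, 0, 0, 0, 0, 0],
])

```text
t: 10.13
tcp_pos: [0.4722, -0.0399, 0.1354]
tcp_rot: [0.407, 0.58, 0.407, -0.576]
force: [-0.9, 3.6, 1.5]
opening: -0.0002
```

Run:
```python
from h import *
plan(can(-.038,-.077,.130));arms()
```

```text
t 10.13 tcp can(mm) [-34.1 -77.8 135.4] turn6deg [ 0.03 -0.05 -0.03] shift40 now [ 0.13 -0.1  -0.02] shift40 after turn [ 0.13 -0.1  -0.02] F [-0.9  3.6  1.5] open -0.2
top 20 [-42.5  88.8 160.5] L angle 1.31
side 44 [-42.9 -92.3 136. ] R angle 1.39
side 95 [-43.   92.  147.8] L angle 1.39
```

Both arms are now at about 1.39. I'll back off, rise to z≈0.215 and look at the handle before grasping.

Emit:
servo_tool([
  [0, 0, -0.2, 0, 0, 0, 0],
  [-0.8, 0, 0, 0, 0, 0, 0],
  [-0.8, 0, 0, 0, 0, 0, 85],
  [-0.4, 0.4, -0.8, 0, 0, 0, 85],
  [0, 0.4, -0.8, 0, 0, 0, 85],
])

```text
t: 10.65
tcp_pos: [0.5261, 0.0172, 0.2187]
tcp_rot: [0.406, 0.58, 0.406, -0.578]
force: [-0.1, -0.0, 0.3]
opening: 0.0357
```

Emit:
servo_tool([
  [0, 0, 0, 0, 0, 0, 85],
  [0, 0, 0, 0, 0, 0, 85],
  [0, 0, 0, 0, 0, 0, 85],
  [0, 0, 0, 0, 0, 0, 85],
])

```text
t: 10.98
tcp_pos: [0.5304, 0.0222, 0.2198]
tcp_rot: [0.409, 0.58, 0.406, -0.575]
force: [0.0, 0.1, -0.1]
opening: 0.0833
```

Run:
```python
from h import *
plan(can(0,0,.16))
s=manip.observe();p=manip.read_camera('wrist');save(p,'w2.png')
def hd(p,s=None):
    V,U=np.mgrid[0:400,0:640]
    W=world(p,U,V,s);img=p['img'].astype(int);ok=p['range_z']>0
    near=ok&(np.hypot(W[...,0]-.53,W[...,1]-.022)<.045)
    h=near&(W[...,2]>.145)&(W[...,2]<.156)&(img.max(-1)-img.min(-1)<60)
    if h.sum()>10:
        r=cv2.minAreaRect(W[h][:,:2].astype(np.float32));print('handle',h.sum(),r,incan([*r[0],0])*1e3)
hd(p,s)
for n in ['top','side']:
    q=manip.read_camera(n);save(q,n+'2.png');hd(q)
```

```text
t 10.98 tcp can(mm) [ -0.4   0.4 219.8] turn6deg [ 0.04 -0.04 -0.06] shift40 now [1.49 0.   0.02] shift40 after turn [1.49 0.01 0.01] F [ 0.   0.1 -0.1] open 83.3
handle 1455 ((0.5332748293876648, 0.02215448021888733), (0.05471241846680641, 0.013731317594647408), 70.72950744628906) [2.26752261 1.30178333 0.        ]
handle 167 ((0.5319648385047913, 0.02311699092388153), (0.05540085211396217, 0.01460428349673748), 69.55176544189453) [0.70853605 1.76228726 0.        ]
```

View pics/w2.png

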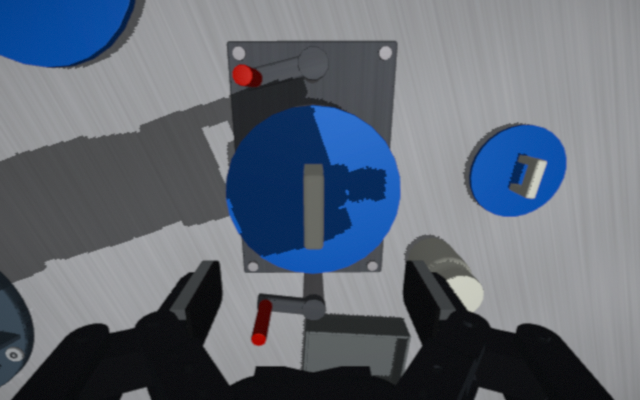

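View pics/side2.png

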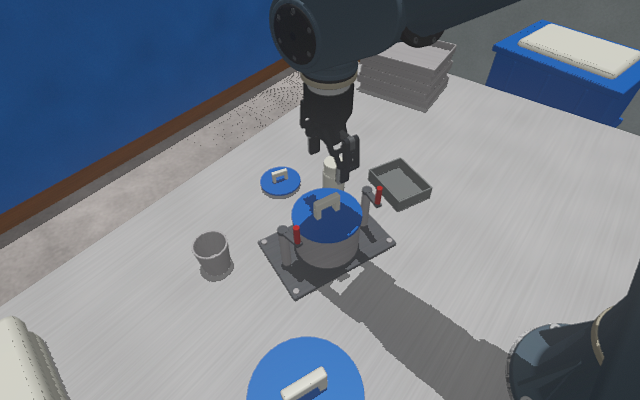

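The wrist view shows the handle bar at (313,207), upright between the jaws, with both pegs at (243,75) and (262,325) swung out. The side view agrees. I'll lower and grasp.

Emit:
servo_tool([
  [0.8, 0.03, -0.03, 0, 0, 0, 55],
  [0.8, 0, 0, 0, 0, 0, 50],
  [0.5, 0, 0, 0, 0, 0, 50],
  [0.2, 0, 0, 0, 0, 0, 50],
  [0, 0, 0, 0, 0, 0, 50],
], squeeze=90)

```text
t: 11.55
tcp_pos: [0.5325, 0.0206, 0.126]
tcp_rot: [0.408, 0.582, 0.404, -0.575]
force: [0.1, -0.3, -0.3]
opening: 0.0499
```

Run:
```python
from h import *
plan(can(.0013,.0012,.121))
s=manip.observe();p=manip.read_camera('wrist');save(p,'w3.png')
```

```text
t 11.55 tcp can(mm) [  2.1  -0.4 126. ] turn6deg [ 0.   -0.04 -0.09] shift40 now [ 0.12 -0.02 -0.04] shift40 after turn [ 0.12 -0.02 -0.04] F [ 0.1 -0.3 -0.3] open 49.9
```

View pics/w3.png

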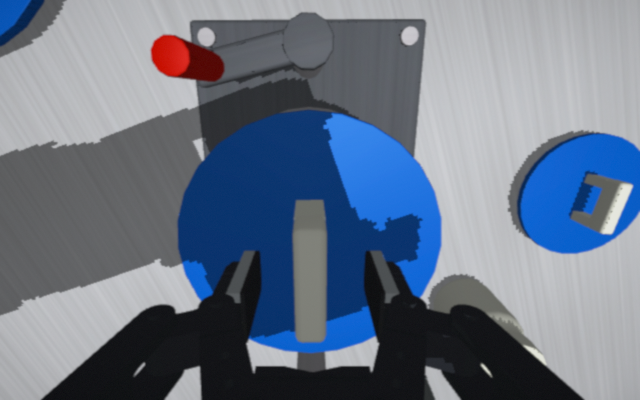

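The wrist view shows the bar at (311,270), centred between the pads at (245,290) and (380,290). I'll close on it.

Emit:
servo_tool([
  [0.12, 0, -0.03, 0, -0.03, -0.08, 50],
  [0, 0, 0, 0, 0, 0, 10],
  [0, 0, 0, 0, 0, 0, 5],
  [0, 0, 0, 0, 0, 0, 5],
  [0, 0, 0, 0, 0, 0, 5],
], squeeze=90)

```text
t: 12.02
tcp_pos: [0.534, 0.0218, 0.1256]
tcp_rot: [0.407, 0.58, 0.406, -0.577]
force: [-1.9, 0.4, -6.0]
opening: 0.012
```

Emit:
servo_tool([
  [0, 0, 0, 0, 0, 0, 5],
  [0, 0, 0, 0, 0, 0, 5],
  [0, 0, 0, 0, 0, 0, 5],
])

```text
t: 12.27
tcp_pos: [0.5334, 0.022, 0.1256]
tcp_rot: [0.406, 0.58, 0.406, -0.578]
force: [0.1, 0.7, -4.6]
opening: 0.0122
```

Run:
```python
from h import *
plan(can(.0013,.0012,.121))
```

```text
t 12.27 tcp can(mm) [  2.4   1.2 125.6] turn6deg [-0.   -0.02 -0.02] shift40 now [ 0.12 -0.03  0.  ] shift40 after turn [ 0.12 -0.03 -0.  ] F [ 0.1  0.7 -4.6] open 12.2
```

Emit:
servo_tool([
  [-0.08, 0, 0, 0, 0, 0, 5],
  [-0.08, 0, 0, 0, 0, 0, 5],
  [0, 0, 0, 0, 0, 0, 5],
])

```text
t: 12.52
tcp_pos: [0.5323, 0.0221, 0.1312]
tcp_rot: [0.406, 0.579, 0.407, -0.578]
force: [-0.8, 1.0, 4.2]
opening: 0.0122
```

Run:
```python
from h import *
plan(can(.0013,.0012,.1456));s=manip.observe();print(s['wrist_torque'])
```

```text
t 12.52 tcp can(mm) [  1.3   0.9 131.2] turn6deg [-0.   -0.01  0.01] shift40 now [-0.36 -0.   -0.01] shift40 after turn [-0.36 -0.   -0.01] F [-0.8  1.   4.2] open 12.2
[ 0.16408996  0.29361866 -0.03182414]
```

```bash
cat >> h.py <<'E'
def lid():
    for nm in ['side','top']:
        p=manip.read_camera(nm)
        V,U=np.mgrid[0:400,0:640];W=world(p,U,V);img=p['img'].astype(int)
        near=(p['range_z']>0)&(np.hypot(W[...,0]-.53,W[...,1]-.022)<.09)
        b=near&(img[...,2]>img[...,0]+30)&(W[...,2]>.09)&(W[...,2]<.15)&(img[...,2]>1.5*img[...,0])
        b=cv2.erode(b.astype(np.uint8),np.ones((3,3)))>0
        w=W[b]; 
        if len(w)<30: print(nm,'few');continue
        n=w.mean(0);k=np.linalg.lstsq(np.c_[w[:,:2]-n[:2],np.ones(len(w))],w[:,2],rcond=None)[0]
        print(nm,len(w),'lid top z',round(float(np.median(w[:,2])),4),'tilt',np.round(k[:2],3),'circle',cv2.minEnclosingCircle(w[:,:2].astype(np.float32)))
    s=manip.observe();print('F',np.round(s['force'],1),'z',s['tcp_pos'][2])
E
python3 - <<'E'
from h import *
lid();save(manip.read_camera('side'),'side4.png')
E
```

```text
side 2065 lid top z 0.1136 tilt [-0.005  0.   ] circle ((0.5313246250152588, 0.023603904992341995), 0.07014941424131393)
top few
F [-1.6 -0.   2.3] z 0.13122160566764227
```

View pics/side4.png

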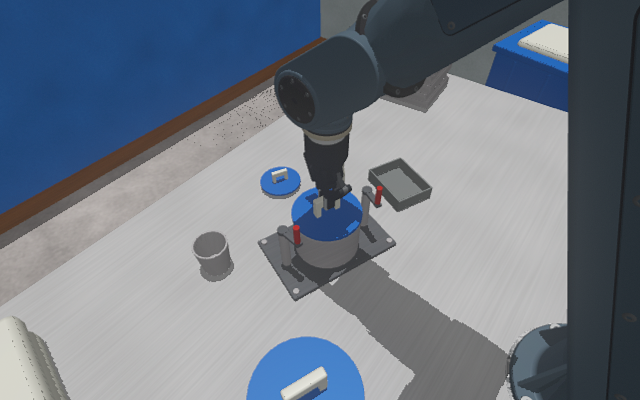

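The side view shows the lid rising with the fingers: its top is at 0.1136, up 5.6 mm and level, so the seal has given. I'll raise it to about 22 mm.

Emit:
servo_tool([
  [-0.1, 0, 0, 0, 0, 0, 5],
  [-0.1, 0, 0, 0, 0, 0, 5],
  [-0.1, 0, 0, 0, 0, 0, 5],
  [-0.05, 0, 0, 0, 0, 0, 5],
  [0, 0, 0, 0, 0, 0, 5],
])

```text
t: 13.08
tcp_pos: [0.5334, 0.0218, 0.1474]
tcp_rot: [0.407, 0.58, 0.406, -0.578]
force: [0.4, -0.5, -3.0]
opening: 0.0123
```

Run:
```python
from h import *
plan(can(.0013,.0012,.1476));lid()
```

```text
t 13.08 tcp can(mm) [  2.5   1.  147.4] turn6deg [-0.   -0.02 -0.03] shift40 now [-0.01 -0.03 -0.  ] shift40 after turn [-0.01 -0.03 -0.  ] F [ 0.4 -0.5 -3. ] open 12.3
side 2109 lid top z 0.1297 tilt [ 0.001 -0.001] circle ((0.5328452587127686, 0.023152746260166168), 0.07033742219209671)
top few
F [-0.3 -1.  -3.5] z 0.14687849576059417
```

Emit:
servo_tool([
  [0, 0, 0, 0, 0, 0, 5],
  [0, 0, 0, 0, 0, 0, 5],
  [0, 0, 0, 0, 0, 0, 5],
  [0, 0, 0, 0, 0, 0, 5],
])

```text
t: 13.52
tcp_pos: [0.5329, 0.0218, 0.1464]
tcp_rot: [0.406, 0.58, 0.406, -0.578]
force: [-0.6, -0.2, -2.9]
opening: 0.0122
```

Run:
```python
from h import *
lid();arms('fin');lid();print(manip.observe()['t'])
```

```text
side 2144 lid top z 0.1288 tilt [-0.002 -0.001] circle ((0.5317392349243164, 0.02318999171257019), 0.07000600546598434)
top few
F [-0.4  0.1 -2.6] z 0.14639141752417506
top 21 [-42.1  89.  158.5] L angle 1.32
side 90 [-41.8 -92.2 147.2] R angle 1.39
side 98 [-43.   92.2 148.2] L angle 1.39
side 2106 lid top z 0.1288 tilt [-0.001 -0.002] circle ((0.5325698256492615, 0.023407718166708946), 0.0704788789153099)
top few
F [-0.3 -0.6 -3.4] z 0.14652008957023507
13.8167
```

View pics/finside.png

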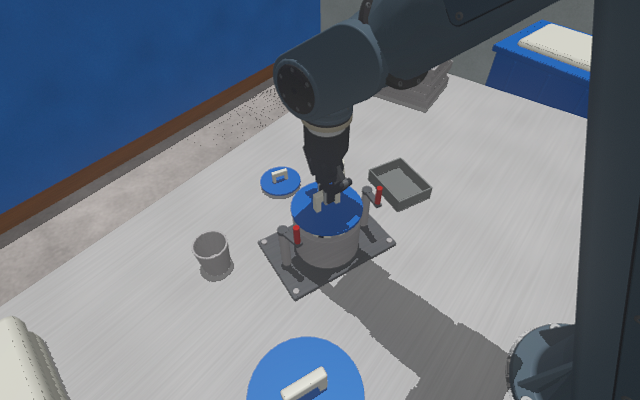

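The side view shows the lid at (328,205) held above the canister, with both pegs at (296,236) and (379,196) swung out. The jar, cup and tray have not been touched. Handing in.

Run:
```python
from bench import manip
print(manip.close_job())
```

```text
the job is handed in; nothing more can be done
None
```

I swung both retaining arms clear, pulled the middle-sized lid free by its white handle, and handed the job in at about 13.8 s while still holding the lid over the mouth. The hand-in gives no verdict.

- **Lid:** in the last check it was about 21 mm above the rim and level to about 0.002. It was within about 3 mm of centred and steady, with its 2–3 N weight on the gripper. The top camera could not see the lid under the arm, so these figures come from the side camera only.
- **Retaining arms:** the side camera put both at about 1.39 rad. The top camera read the left arm at 1.32 rad and did not see the right one. Both readings are well above the 0.95 rad needed.
- **Seal:** I never read the 14–20 N pull as the seal broke. I took it as free because the lid rose with the fingers.
- **Jar, cup and tray:** they looked untouched in the last side picture, but I did not measure their positions again.

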